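# Seat the board carrier and throw the two-stage clamp lever

## Task

Lock the circuit-board carrier into its clamping jig using your fingertips only: first push the carrier fully home against the jig's back stop, then push the clamp lever on the side of the jig in the same direction, past its first click, all the way to its second stop and leave it there. Just push: lift nothing, and leave the other things on the bench where they are.

Things in the scene. Friction and masses are not known exactly. Their poses are not given: they have to be found in the camera images.
- jig: Fixed clamping jig, blue base plate 210 x 170 x 12 mm (x -105..105, y -102..68 mm), turned up to 0.3 rad. Origin on the bench below the carrier lane's centre line. x runs along the lane, from its open mouth (robot side) to the back stop; z is up. Low aluminium guide rails along x, inner faces at y = +-43 mm, tops 22 mm above the bench.
- stop_face (a point): Point on the jig's back stop, an aluminium bar across the lane's far end (top 34 mm above the bench): middle of its inner face, at (85, 0, 23) mm in the jig's frame. The carrier is home when its far edge meets this face, that is with its origin at x = 35 mm, y = 0 in the jig's frame.
- carrier: Loose aluminium tray with a green circuit board: plate 100 (x) x 80 (y) x 6 mm, about 0.2 kg, flat on the jig's bed (12 mm above the bench) between the rails, 3 mm play each side, axes along the jig's. Origin at the centre of its underside. Starts 25 to 50 mm short of home and slides at 1 to 2 N. Board parts rise at most 15 mm above the underside.
- carrier_lip (a point): Where to push the carrier (in +x): middle of the outer face of the upright lip at its front (-x) end, at (-50, 0, 13) mm in the carrier's frame. The lip is 6 mm thick, 70 mm wide, its top 38 mm and its foot 12 mm above the bench.
- lever_top (a point): Centre of the top of the upright clamp lever, 82 mm above the bench: black grip 14 (x) x 30 (y) mm from 52 to 82 mm above the bench on a steel stem 12 x 14 mm. In the jig's frame it stands at y = -75 mm, x = -30 mm (released) to +30 mm (second stop), in a slot of a blue housing (x -82..82, y -98..-52 mm, top 32 mm).
- clamp_lever (a joint): Travel of the clamp lever along the jig's +x, m: 0 to 0.010 released (start), 0.028 first click (stays there, not locked), 0.060 second stop (locked). It slides at about 2 N, but each of three humps needs 6 to 9 N: at about 0.016-0.021 into the first click, 0.030-0.035 out of it, 0.049-0.055 before the second stop, which then holds it. It drives a steel tongue over the carrier's edge.
- flux_jar: screw-top white jar, 44 mm diameter, 42 mm tall, standing beside the jig on its rail side; origin at the centre of its underside
- screwdriver: screwdriver, about 150 mm long, lying beside the jig; origin under the middle
- dropper: slim white dropper bottle, 28 mm diameter, 75 mm tall, standing beside the jig on its lever side; origin at the centre of its underside
- chip_tray: low black divided tray 70 x 50 x 16 mm, lying beside the jig on its lever side; origin at the centre of its underside
- solder_frame: loose square aluminium frame block 55 x 55 x 12 mm, lying away to the left; origin at the centre of its underside
- paste_cup: open white cup, 60 mm diameter, 50 mm tall, standing away to the right; origin at the centre of its underside
- brush: wooden brush about 160 mm long, lying away to the right; origin under the middle
Mind the look-alikes: they are no part of the job. Leave any red or yellow look-alike of the carrier alone.

How it is judged:
On the way, in this order (a step that is already met when the one before it is completed fails the run):
1. the carrier is pushed home against the back stop, the lever still released (x of carrier in the frame of jig above 0.032 m and z of carrier in the frame of jig below 0.015 m and value of joint clamp_lever below 0.014 m), for 0.2 s.
2. the lever is pushed to its first click (x of carrier in the frame of jig above 0.032 m and value of joint clamp_lever above 0.022 m).
At the end, for the whole second after the job is handed in: The carrier lies flat on the bed within 3 mm of the back stop and the clamp lever rests within 4 mm of its second stop (x of carrier in the frame of jig above 0.032 m and z of carrier in the frame of jig below 0.015 m and value of joint clamp_lever above 0.056 m and linear speed of carrier below 0.02 m/s and velocity of joint clamp_lever between -0.02 and 0.02 m/s); the robot touches nothing.
It fails at once if the carrier is lifted off the bed by more than 10 mm or tipped (z of carrier in the frame of jig above 0.022 m or angle between carrier's own z axis and vertical above 0.25 rad).
It fails at once if another thing on the bench is moved by more than 30 mm, or lifted (distance of any of flux_jar, screwdriver, dropper, chip_tray, solder_frame, paste_cup, brush from where it was at the start of the episode above 0.03 m).
It also fails if it takes over 42 s, if anything falls off the work surface, if the arm or the gripper's body presses on something with over 40 N, if the wrist force passes 120 N, or if a joint passes its speed limit or range.

## Robot

A 6-joint arm with a two-finger parallel gripper is mounted at the origin on the work surface. World frame = base frame: x ahead of the robot, y to its left, z up, the work surface at z = 0. Lengths are in m, angles in rad, forces in N, time in s.
With the tool pointing down it reaches from about 0.325 to 0.75 m from the base axis. Payload 7.6 kg.
Tool frame: the origin (TCP) lies midway between the tips of the shut fingers; the grasp point (between the pads) lies env.grip_depth behind it (env.grip_depth is the distance from the TCP to the grasp point, in m); y points along the fingers, z is the direction in which the jaws open and shut, and the axes are right-handed (so a half turn about y gives the same grasp; the last joint's range is limited). The gripper opens to 85 mm and grips with 20 to 120 N. Pads are 22 mm wide; open, the fingers measure 114 mm over their backs; the gripper's body (76 mm by 85 mm) begins 54 mm behind the grasp point. The pads swing forward as they close: fully open they stand 13 mm farther back than shut.
Start: joints at [1.061, 0.052, 1.401, -0, 1.689, -0.07], TCP at [0.224, 0.475, 0.21] pointing down, gripper open.
Joint ranges: [-2.9, 2.9], [-0.91, 2.17], [0.12, 2.37], [-1.06, 4.2], [0.26, 2.73], [-2.93, 2.93]. Speed limits (rad/s): [2.57, 2.57, 3.01, 3.14, 3.14, 3.14].

## Interface

Orientations are given as [roll, pitch, yaw] about the fixed x, y, z axes, in that order (R = Rz(yaw) Ry(pitch) Rx(roll)).
In Python, from plant import env, capture, camera_model, workorder gives the robot as it stands.
- The arm moves only by the tool send_rows, never from a script. Its argument "increments" is text: rows parted by semicolons, each of 4 numbers parted by spaces: the shift along the tool's x, y, z in mm, then the turn about the tool's y in rad. In form: x y z twist; .... A call has 1 to 12 rows; each row shifts and turns the pose as measured when the row begins, along the tool's axes as they then stand; what a row does not reach is not made up. A row lasts 1/8 s, in which the tool goes at most 62.5 mm and 10.7 degrees, less where a joint would pass 70% of its speed; a pose out of reach is approached as far as the arm can. A call is refused whole if a number of a shift passes 62.5 or a number of a turn 0.188, either way. A call with a gripper value outside its range is refused whole. "jaw" is the finger opening in mm, from 0 to 85.4, set as the call begins (left out, the last holds). The fingers move at their own pace and stop on an object; the grip force is fixed at half the most. Time passes only in rows, so rows that do not move let the fingers close. It gives the time, the measured TCP pose, the force and the opening at its end, in the units of the state.
- env.read_state(): the state, without advancing time (a new reading comes with each control period).
- capture(name): name is "scene" or "side" or "wrist"; returns the picture (420x560x3 uint8, red, green, blue); there is no depth.
- camera_model(name): a dict with "fx", "fy", "cx", "cy" (pixels), "rvec" (rotation vector, rad) and "tvec" (3), from world to camera coordinates, as OpenCV has them; the wrist camera has in their place "mount" (4x4, takes a point from camera to tool coordinates, whose origin is the TCP and whose axes are the tool frame's). Camera axes: x right, y down, z forward; pixel columns grow to the right and rows downward; lengths in m; the calibration is good to about 2 mm. A picture is of the moment at which its call begins: read the wrist's pose just before it. camera_model takes no time and is no camera call.
- workorder.finish_job(): hands the job in, once; it reports no verdict.
The state is a dict: "clock": time; "qpos": joint angles; "qvel": joint speeds; "effort": joint torques, N m; "position": TCP position; "ee_rot": TCP orientation; "contact_force": force on the tool from outside, world axes, zero at the start; "wrist_torque": the same for the moment, N m; "opening": finger opening in m.
Only numpy, scipy, OpenCV 4.12 (cv2) and the standard library are available. Lean on these libraries where they do the work, as an engineer would, in place of code of your own. Each camera call takes 0.05 s, during which the arm holds its last target.

## Working session

There is one attempt and no reset: what is moved stays moved. The work goes in short steps, Python scripts to look and compute and a tool call to move; the robot and the scene stay as the last step left them, time stands still between calls to the robot, and variables do not carry over. Pictures are saved under pics/ and viewed, and the job is handed in when it is done.

Besides the shell and the picture viewer there is one more tool, called after ">>>" as a command line: name --argument value ..., lists and objects as JSON in quotes. send_rows: Moves the arm, as the interface text tells. Its arguments: {"type":"object","properties":{"increments":{"type":"string"},"jaw":{"type":"number"}},"required":["increments"]}

```bash
ls; mkdir -p pics
cat > h.py <<'E'
import numpy as np,cv2
from plant import env,capture,camera_model,workorder
from scipy.spatial.transform import Rotation as R
def save(n,f):
    im=capture(n); cv2.imwrite('pics/'+f,cv2.cvtColor(im,cv2.COLOR_RGB2BGR)); return im
def pose():
    s=env.read_state(); return np.array(s['position']),R.from_euler('xyz',s['ee_rot']).as_matrix()
def ray(n,u,v):
    m=camera_model(n); d=np.array([(u-m['cx'])/m['fx'],(v-m['cy'])/m['fy'],1])
    Rm=cv2.Rodrigues(np.array(m['rvec'],float))[0]; t=np.array(m['tvec'],float).ravel()
    return -Rm.T@t,Rm.T@d
def onz(n,u,v,z):
    o,d=ray(n,u,v); return o+d*(z-o[2])/d[2]
def proj(n,p):
    m=camera_model(n);Rm=cv2.Rodrigues(np.array(m['rvec'],float))[0]
    c=Rm@np.array(p)+np.array(m['tvec']).ravel(); return m['fx']*c[0]/c[2]+m['cx'],m['fy']*c[1]/c[2]+m['cy']
E
python3 - <<'E'
from h import *
save('scene','s1.png');save('side','d1.png')
print(env.read_state(),env.grip_depth); print(pose()[1])
E
```

```text
pics
{'clock': 0.1, 'qpos': array([ 1.06070590e+00,  5.27811653e-02,  1.40161423e+00,  6.38372097e-06,
        1.68860779e+00, -7.03131830e-02]), 'qvel': array([ 5.28502573e-05, -2.87984479e-03, -1.94848486e-03, -6.00944226e-04,
       -2.72908077e-03, -7.85085606e-04]), 'effort': array([ 9.58105666e-04, -3.82577991e+01, -3.60989356e+01, -1.11387246e-04,
        4.73223350e-03,  3.58019619e-06]), 'position': array([0.22335075, 0.47479215, 0.20945733]), 'ee_rot': array([-1.57220292e+00,  1.05421681e-04, -4.39776571e-01]), 'contact_force': array([-0.07585688, -0.04279055,  0.05650817]), 'wrist_torque': array([-0.02318243,  0.03736948, -0.02707883]), 'opening': 0.085630760415596} 0.0187
[[ 9.04846803e-01 -6.94230157e-04  4.25736751e-01]
 [-4.25737304e-01 -1.22787070e-03  9.04845976e-01]
 [-1.05421681e-04 -9.99999005e-01 -1.40659455e-03]]
```

View pics/s1.png

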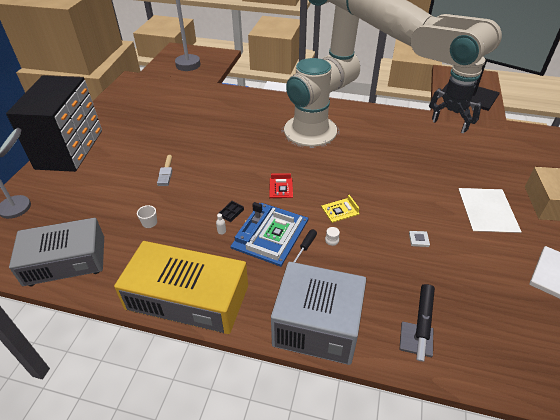

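View pics/d1.png

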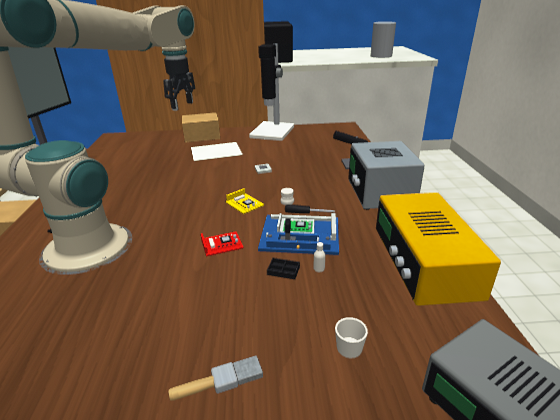

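The scene view shows the jig around (270,235) with the lever at about (257,208). In the side view the jig is around (300,232). I'll zoom in and take a first pose from the blue plate.

Run:
```python
from h import *
a=cv2.imread('pics/s1.png')[190:275,210:330]; b=cv2.imread('pics/d1.png')[190:275,240:360]
cv2.imwrite('pics/z1.png',np.vstack([cv2.resize(i,None,fx=3.5,fy=3.5,interpolation=cv2.INTER_CUBIC) for i in(a,b)]))
for n,u,v in [('scene',270,235),('side',300,235),('scene',282,186),('scene',340,210),('scene',332,235)]: print(n,onz(n,u,v,.012))
for n,f in(('scene','s1'),('side','d1')):
    h=cv2.cvtColor(cv2.imread(f'pics/{f}.png'),cv2.COLOR_BGR2HSV)
    m=cv2.inRange(h,(100,120,60),(125,255,255)); nn,l,st,c=cv2.connectedComponentsWithStats(m)
    print(n,[ (s.tolist()) for s in st[1:] if s[4]>100])
print(camera_model('wrist'))
```

```text
scene [ 0.59651315 -0.00093989  0.012     ]
side [ 0.57757156 -0.027556    0.012     ]
scene [ 0.36732353 -0.02153149  0.012     ]
scene [0.43466843 0.19081721 0.012     ]
scene [0.54930074 0.18426606 0.012     ]
scene [[0, 21, 25, 126, 1588], [0, 139, 29, 45, 689], [231, 203, 77, 63, 1121], [253, 236, 29, 16, 206]]
side [[263, 0, 218, 140, 11861], [38, 48, 88, 100, 5470], [258, 215, 81, 40, 1723]]
{'fx': 371.53445204461985, 'fy': 371.53445204461985, 'cx': 278.32700406189844, 'cy': 206.90502925941774, 'mount': array([[ 8.39919365e-04,  9.46777992e-01,  3.21886204e-01,
        -8.29174460e-02],
       [-7.81444540e-04, -3.21885598e-01,  9.46778248e-01,
        -1.63645310e-01],
       [ 9.99999342e-01, -1.04675360e-03,  4.69496545e-04,
         6.25705537e-04],
       [ 0.00000000e+00,  0.00000000e+00,  0.00000000e+00,
         1.00000000e+00]])}
```

View pics/z1.png

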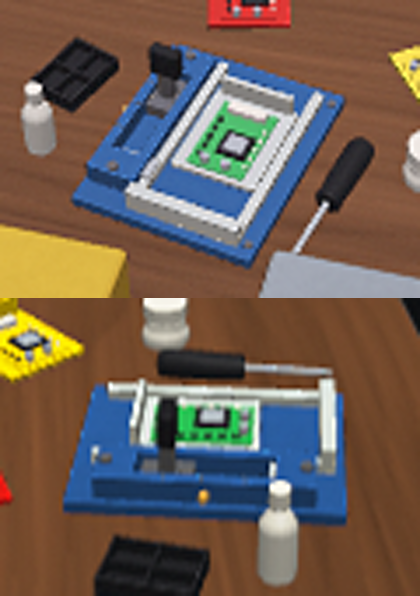

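Run:
```python
from h import *
c=[onz('scene',u,v,.012) for u,v in [(264,203),(308.6,218),(281,265.7),(231,247)]]
for p in c: print(p)
c=np.array(c); d=(c[2]+c[3]-c[0]-c[1]); print(np.arctan2(d[1],d[0]), c.mean(0))
```

```text
[ 0.46403635 -0.05830445  0.012     ]
[0.49550148 0.09925491 0.012     ]
[0.70368734 0.06179065 0.012     ]
[ 0.67226571 -0.10168213  0.012     ]
-0.19175254241153633 [5.83872721e-01 2.64743187e-04 1.20000000e-02]
```

>>> send_rows --increments "52 0 -38 0; 52 0 -38 0; 52 0 -38 0; 52 0 -38 0; 52 0 -38 0; 52 0 -38 0; 40 0 -38 0" --jaw 0

```text
clock: 0.98
position: [0.424, 0.0904, 0.2068]
ee_rot: [-1.576, 0.002, -0.432]
contact_force: [0.6, -0.1, 1.3]
opening: 0.0001
```

>>> send_rows --increments "28 0 -17 -0.12; 28 0 -17 -0.12; 0 0 0 0; 0 0 0 0"

```text
clock: 1.48
position: [0.4644, 0.0334, 0.2053]
ee_rot: [-1.576, 0.006, -0.193]
contact_force: [0.4, 0.2, 1.0]
opening: 0.0001
```

```bash
cat >> h.py <<'E'
def wcam():
    p,Rt=pose(); M=np.array(camera_model('wrist')['mount']); return p+Rt@M[:3,3],Rt@M[:3,:3]
def wonz(cam,u,v,z):
    m=camera_model('wrist');o,Rc=cam; d=Rc@np.array([(u-m['cx'])/m['fx'],(v-m['cy'])/m['fy'],1]); return o+d*(z-o[2])/d[2]
E
python3 - <<'E'
from h import *
cam=wcam(); save('wrist','w1.png'); np.savez('w1.npz',o=cam[0],R=cam[1]); s=env.read_state(); print(s['position'],s['ee_rot'],s['contact_force'])
E
```

```text
[0.46433649 0.0335593  0.20526259] [-1.57659448  0.00606239 -0.19205431] [-0.12459051 -0.15425423 -0.13651267]
```

View pics/w1.png

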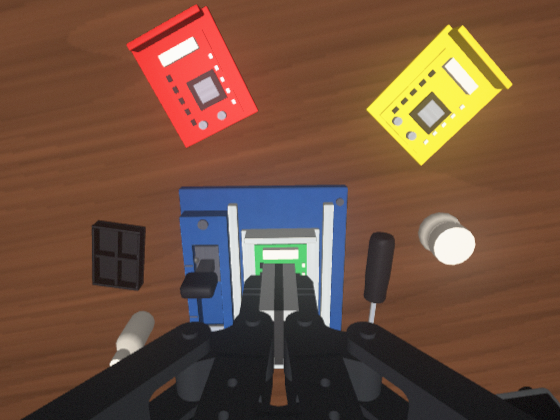

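The wrist view (down = +x) shows the plate's near edge at row ~187 (columns 181–346). The lip is at row ~231 (columns 243–319) and the black lever grip is around (199,278). I'll measure these.

Run:
```python
from h import *
z=np.load('w1.npz'); cam=(z['o'],z['R']); im=cv2.imread('pics/w1.png')
h=cv2.cvtColor(im,cv2.COLOR_BGR2HSV); m=cv2.inRange(h,(100,120,50),(125,255,255))
ed=[]
for u in range(190,340,10):
    ed.append((u,np.argmax(m[150:,u]>0)+150))
e=np.array([wonz(cam,u,v-.5,.012)[:2] for u,v in ed]); print([x[1] for x in ed])
k=np.polyfit(e[:,1],e[:,0],1); print('yaw from near edge',-np.arctan(k[0]))
# left/right plate edge
for r in (195,200,205,210):
    c=np.where(m[r,150:400])[0]+150; print(r,c[0],c[-1],wonz(cam,c[0]-.5,r,.012)[:2],wonz(cam,c[-1]+.5,r,.012)[:2])
g=cv2.cvtColor(im,cv2.COLOR_BGR2GRAY)
for u in (252,280,310): print(u,g[222:250,u])
print('row',g[235,225:340])
print(g[262:300,199]); print(g[287,172:225]); print(g[275,172:235])
cv2.imwrite('pics/z2.png',cv2.resize(im[175:345,165:360],None,fx=3.5,fy=3.5,interpolation=cv2.INTER_CUBIC))
```

```text
[np.int64(189), np.int64(188), np.int64(188), np.int64(188), np.int64(188), np.int64(188), np.int64(188), np.int64(188), np.int64(187), np.int64(187), np.int64(187), np.int64(187), np.int64(187), np.int64(187), np.int64(187)]
yaw from near edge -0.17904674667501566
195 180 346 [ 0.46970364 -0.06911498] [0.50167232 0.09544427]
200 180 346 [ 0.47478406 -0.070562  ] [0.50688241 0.09473361]
205 181 346 [ 0.48010351 -0.07102528] [0.51213911 0.0940166 ]
210 181 345 [ 0.48527647 -0.07249392] [0.51724975 0.09229691]
252 [ 98  98  99  99 101  98 103 111 117 116 115 117 116 119 117 114 192 227
 229 230 229 221 223 226 226 227 225 227]
280 [ 99 102  99 100 102  99 110 114 117 118 118 117 115 118 119 144 203 223
 225 226 225 191 149 156 162 149 131 153]
310 [101  99 100 103 101 105 114 117 119 116 116 116 114 116 113 184 222 222
 223 223 218 223 228 227 226 226 227 227]
row [ 97  96  75  78 154 229 226 223 222 225 226 224 211  93 100 104 152 229
 228 218 139 119 119 118 116 118 119 119 119 117 118 116 119 119 116 116
 116 118 118 117 116 118 117 117 119 118 117 119 119 118 117 120 118 119
 119 118 116 116 118 118 117 118 117 115 118 118 116 116 118 115 116 117
 116 116 116 118 117 116 116 117 115 116 116 117 116 116 116 115 119 120
 151 225 226 219 129 102 105 127 202 222 222 223 223 222 221 220 225 220
 100 100  98 100  99  98  98]
[87 68 59 59 60 60 62 59 62 54 45 41 38 39 37 38 37 39 36 40 37 36 39 42
 41 51 58 65 68 67 59 56 52 51 47 44 46 46]
[86 86 87 84 85 84 87 80 56 41 44 43 45 45 46 45 46 46 47 48 47 49 49 49
 48 48 48 51 48 49 49 50 51 49 52 50 48 48 50 40 41 42 39 51 88 93 94 92
 93 93 98 96 99]
[ 84  85  85  84  83  85  84  84  83  83  82  82  83  77  41  36  32  35
  34  37  35  38  38  37  37  38  36  39  42  38  38  39  42  41  39  39
  42  41  42  44  43  41  42  44  52  90 109 106  93  99  98  98 100 100
 100  97  98  92  57 112 227 226 223]
```

View pics/z2.png

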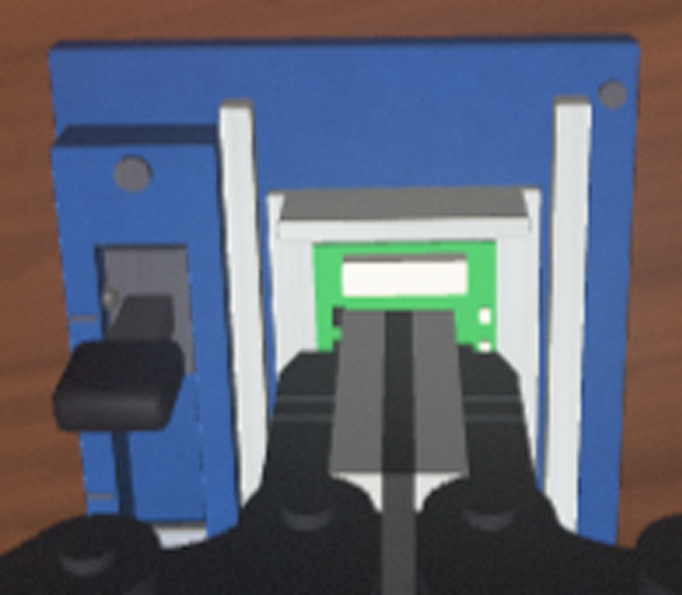

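```bash
cat >> h.py <<'E'
YAW=-0.183
def load():
    z=np.load('w1.npz'); return z['o'],z['R']
def jigorg():
    cam=load(); a=wonz(cam,180,188,.012);b=wonz(cam,346.5,186.2,.012); mid=(a+b)/2
    c,s=np.cos(YAW),np.sin(YAW); Rj=np.array([[c,-s],[s,c]])
    return mid[:2]-Rj@np.array([-.105,-.017]),Rj,a,b
def tojig(p):
    o,Rj,_,_=jigorg(); return Rj.T@(np.array(p)[:2]-o)
E
python3 - <<'E'
from h import *
o,Rj,a,b=jigorg(); cam=load(); print(o,a,b,np.linalg.norm(a-b), np.arctan2(-(b-a)[0],(b-a)[1]))
J=lambda u,v,z:(np.round(tojig(wonz(cam,u,v,z))*1000,1))
print('lip top',J(252,237.5,.038),J(280,237,.038),J(310,236.7,.038)); print('lip foot',J(280,227.8,.012))
print('rails',J(232.3,235,.022),J(322.6,235,.022))
print('carrier sides',J(241.3,240,.018),J(319.5,240,.018))
print('lever face bottom',J(199,271.5,.052),'top near',J(199,287,.082),'far',J(199,297,.082),'sides',J(180.5,288,.082),J(215.8,288,.082))
print('red',J(150,30,0)); print('tcp',tojig(env.read_state()['position']))
# lever in fixed views
for n in('scene','side'):
  for x in(-.03,-.02): 
    p=o+Rj@np.array([x,-.075]); print(n,proj(n,[*p,.082]))
E
```

```text
[0.58402826 0.01263824] [ 0.46276185 -0.06661978  0.012     ] [0.49261389 0.09667985 0.012     ] 0.1660057538945952 -0.18080887641776391
lip top [-61.8 -27.6] [-62.1  -0.5] [-62.1  28.5]
lip foot [-61.3  -0.5]
rails [-57.8 -48.8] [-57.1  42.5]
carrier sides [-50.5 -40.4] [-49.9  39.9]
lever face bottom [-32.9 -78.3] top near [-33.7 -72. ] far [-23.6 -72.8] sides [-32.9 -88.4] [-32.6 -57.2]
red [-250.  -116.6]
tcp [-0.1215004  -0.00120982]
scene (np.float64(257.24951435575724), np.float64(203.49864654797608))
scene (np.float64(255.76178201897727), np.float64(205.55017726062644))
side (np.float64(287.0103303146082), np.float64(219.24792902371848))
side (np.float64(290.9173653222985), np.float64(219.4018152886008))
```

>>> send_rows --increments "0 60 0 -0.01; 0 60 1 0; 0 55 0 0; 0 6 0 0; 20 0 0 0; 12 0 0 0"

```text
clock: 2.28
position: [0.4968, 0.033, 0.026]
ee_rot: [-1.574, -0.003, -0.178]
contact_force: [-0.0, -0.0, 0.2]
opening: -0.0002
```

Run:
```python
from h import *
s=env.read_state(); print(tojig(s['position']),s['position'],s['contact_force'],s['ee_rot'])
```

```text
[-0.08952618  0.00416023] [0.49675405 0.033021   0.02604468] [-0.00266202 -0.02118545  0.1920177 ] [-1.57406555 -0.00326264 -0.17843766]
```

>>> send_rows --increments "5 1 -4 0; 8 0 0 0; 6 0 0 0; 6 0 0 0; 6 0 0 0"

```text
clock: 2.9
position: [0.5302, 0.0233, 0.029]
ee_rot: [-1.573, -0.008, -0.178]
contact_force: [0.0, 0.5, -0.3]
opening: 0.0003
```

Run:
```python
from h import *
s=env.read_state(); print(tojig(s['position']),s['position'],s['contact_force'],s['ee_rot'])
```

```text
[-0.05492164  0.00070373] [0.53015175 0.02332488 0.02895035] [ 0.01695957  0.52606578 -0.25346921] [-1.57316601 -0.00840376 -0.17840272]
```

Run:
```python
from h import *
save('wrist','w2.png');s=env.read_state(); print(tojig(s['position']),s['position'],s['contact_force'])
a=save('side','d2.png'); a=cv2.imread('pics/d2.png')[170:275,220:360]; cv2.imwrite('pics/z3.png',cv2.resize(a,None,fx=4,fy=4,interpolation=cv2.INTER_CUBIC))
```

```text
[-0.05432588  0.00066146] [0.53072987 0.0231749  0.02903423] [-0.34707539 -0.83413342 -0.07491263]
```

View pics/w2.png

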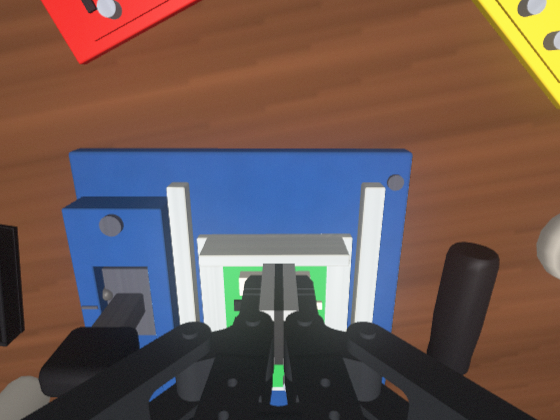

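View pics/z3.png

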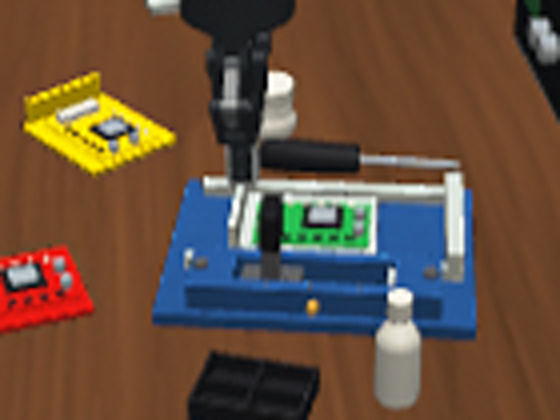

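Run:
```python
from h import *
m=camera_model('wrist');M=np.array(m['mount'])
for p in [(-11,0,0),(0,0,0),(11,0,0),(-11,-20,0),(11,-20,0),(-4,0,0),(-4,-30,0),(0,0,-11),(0,0,11)]:
    c=M[:3,:3].T@(np.array(p)/1000-M[:3,3]); print(p,m['fx']*c[0]/c[2]+m['cx'],m['fy']*c[1]/c[2]+m['cy'])
cam=wcam()
for r in(255.5,265): print(tojig(wonz(cam,280,r,.038)))
print(tojig(wonz(cam,280,236,.012)),tojig(wonz(cam,280,151,.012)))
print(proj('side',env.read_state()['position']))
```

```text
(-11, 0, 0) 276.8476455917919 238.671618109372
(0, 0, 0) 276.8955272007944 259.3607428768563
(11, 0, 0) 276.9415763548185 279.25808369079147
(-11, -20, 0) 276.6876642956319 257.49236637435484
(11, -20, 0) 276.7991175016385 301.90082356139874
(-4, 0, 0) 276.87833340676565 251.93149065876455
(-4, -30, 0) 276.63270356379604 283.98285353634924
(0, 0, -11) 254.38763092741235 259.38141743364287
(0, 0, 11) 299.4032767756852 259.34006845481923
[-0.06146168  0.00216996]
[-0.05656731  0.00219486]
[-0.05978318  0.00223784] [-0.10488866  0.00200832]
(np.float64(281.0939166347285), np.float64(220.79377069319025))
```

Run:
```python
from h import *
a=cv2.imread('pics/w2.png')[220:400,190:370]; b=cv2.imread('pics/d2.png')[185:255,250:320]
cv2.imwrite('pics/z4.png',np.hstack([cv2.resize(a,(400,400),interpolation=cv2.INTER_CUBIC),cv2.resize(b,(400,400),interpolation=cv2.INTER_CUBIC)]))
```

```text
(no output)
```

View pics/z4.png

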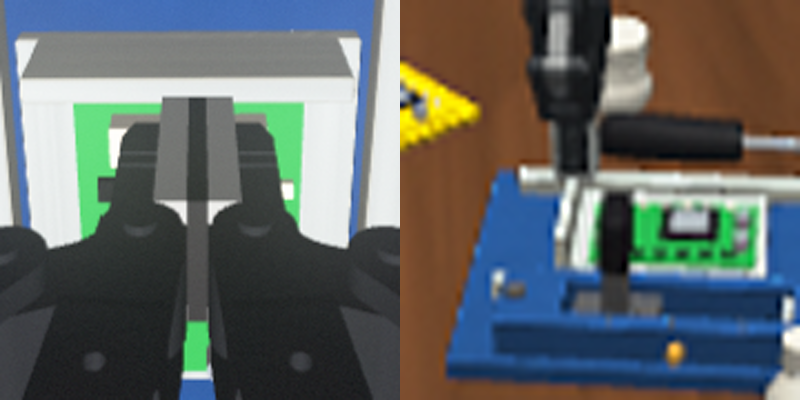

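Run:
```python
from h import *
p=env.read_state()['position']
for dz in (0,.01,.015,.02,.027): print(dz,proj('side',p+[0,0,dz]))
o,d=ray('side',281,217); t=(p[1]-o[1])/d[1]; print(o+t*d,p)
print(proj('side',[p[0],p[1],.038]))
o,Rj,_,_=jigorg()
for y in(-35,0,35): print(y,proj('side',[*(o+Rj@np.array([-.062,y/1000])),.038]))
```

```text
0 (np.float64(281.0939166347285), np.float64(220.79377069319025))
0.01 (np.float64(281.01272521888075), np.float64(217.74665395933346))
0.015 (np.float64(280.9718445440104), np.float64(216.21240077273586))
0.02 (np.float64(280.9307721089049), np.float64(214.67095081766738))
0.027 (np.float64(280.8729459651394), np.float64(212.50073357878287))
[0.53030385 0.02330417 0.04135567] [0.53028389 0.02330417 0.0289208 ]
(np.float64(281.02023303783636), np.float64(218.02842267263344))
-35 (np.float64(276.9172074953134), np.float64(224.82908862363018))
0 (np.float64(278.4191084967216), np.float64(218.06076329438193))
35 (np.float64(279.83888037051713), np.float64(211.66255334169253))
```

The fingertips passed above the lip without moving the carrier: the lip is still at x≈-61 mm. So the real tips sit about 12 mm above the reported TCP. I'll lift, back out, and find the tip height by stepping down.

>>> send_rows --increments "0 -15 0 0; -25 0 0 0; -20 0 0 0; 0 10 0 0; 0 8 0 0; 0 0 0 0"

```text
clock: 3.75
position: [0.4867, 0.0314, 0.0287]
ee_rot: [-1.573, -0.012, -0.179]
contact_force: [0.3, 0.4, 0.8]
opening: 0.0001
```

Run:
```python
from h import *
save('wrist','w3.png')
s=env.read_state(); print(tojig(s['position']),s['position'],s['contact_force'],s['ee_rot'])
a=cv2.imread('pics/w3.png')[140:380,150:400]
save('side','d3.png');b=cv2.imread('pics/d3.png')[185:255,240:310]
cv2.imwrite('pics/z5.png',np.hstack([cv2.resize(a,(400,400),interpolation=cv2.INTER_CUBIC),cv2.resize(b,(400,400),interpolation=cv2.INTER_CUBIC)]))
print(proj('side',s['position']))
```

```text
[-0.0988734   0.00077828] [0.48694746 0.03139654 0.02907288] [1.08966266 0.60310966 0.05806743] [-1.57237203 -0.01278811 -0.17861227]
(np.float64(265.5019733542326), np.float64(220.1120925673311))
```

View pics/z5.png

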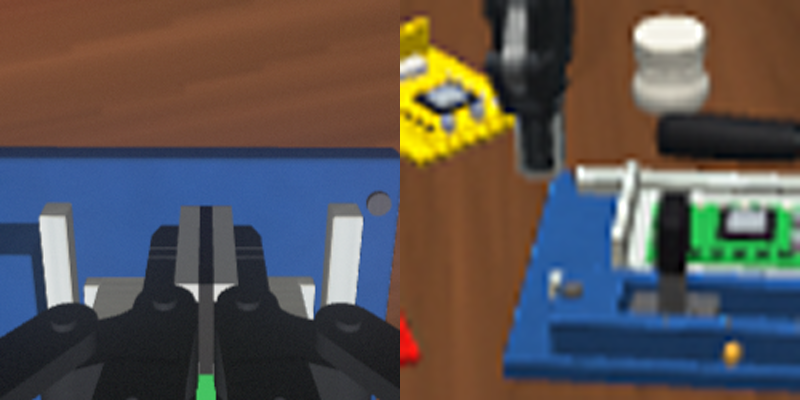

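>>> send_rows --increments "0 6 0 0.005; 0 6 0 0; 0 4 0 0; 0 0 0 0"

```text
clock: 4.35
position: [0.4876, 0.0312, 0.012]
ee_rot: [-1.572, -0.013, -0.184]
contact_force: [-0.3, 1.1, 0.4]
opening: 0.0
```

Run:
```python
from h import *
s=env.read_state(); print(tojig(s['position']),s['position'],s['contact_force'],s['ee_rot'])
save('side','d4.png');b=cv2.imread('pics/d4.png')[185:255,240:310]
cv2.imwrite('pics/z6.png',cv2.resize(b,(560,560),interpolation=cv2.INTER_CUBIC))
print(proj('side',s['position']))
```

```text
[-0.09821633  0.00071774] [0.48758254 0.03121743 0.0120452 ] [-0.32509597  1.12985884  0.3720772 ] [-1.57230663 -0.01287287 -0.18412263]
(np.float64(265.9862116745583), np.float64(225.23889977260293))
```

View pics/z6.png

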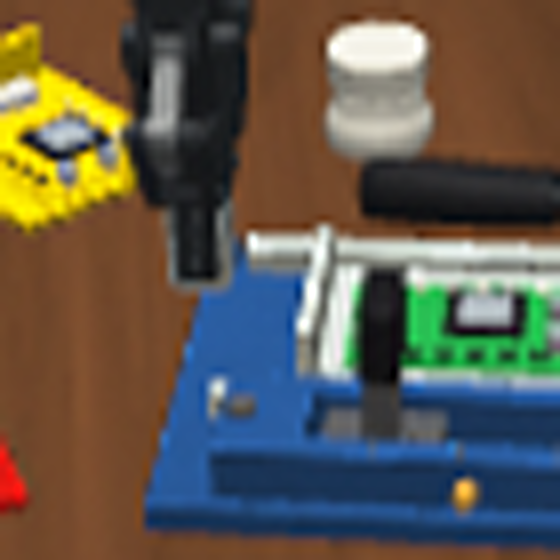

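>>> send_rows --increments "8 3 0 0; 8 0.5 0 0; 5 0.5 0 0; 5 0.5 0 0; 5 0.5 0 0"

```text
clock: 5.03
position: [0.5205, 0.0252, 0.0079]
ee_rot: [-1.572, -0.013, -0.184]
contact_force: [-1.9, 0.9, 1.0]
opening: 0.0
```

```bash
cat > st.py <<'E'
from h import *
s=env.read_state(); o,Rj,_,_=jigorg();f=np.array(s['contact_force'])
print('jig',np.round(tojig(s['position'])*1000,1),'z',s['position'][2],'F jig',Rj.T@f[:2],f[2],'yaw',s['ee_rot'],s['clock'])
E
python3 st.py
```

```text
jig [-64.7   0.8] z 0.007916743396915192 F jig [-1.99015092  0.5483215 ] 0.9584525791418191 yaw [-1.57202933 -0.01341816 -0.18408418] 5.025
```

Contact with a 2 N drag means the carrier is sliding. I'll continue.

>>> send_rows --increments "5 0 0 0; 5 0 0 0; 5 0 0 0; 5 0 0 0; 4 0 0 0; 4 0 0 0"

```text
clock: 5.78
position: [0.5497, 0.0197, 0.0079]
ee_rot: [-1.572, -0.013, -0.184]
contact_force: [-1.1, -0.1, -0.0]
opening: -0.0003
```

```bash
python3 st.py
```

```text
jig [-35.    0.7] z 0.007922524366337426 F jig [-1.06349475 -0.26617402] -0.03485488731092244 yaw [-1.57221306 -0.01267063 -0.1840888 ] 5.775
```

>>> send_rows --increments "3 0 0 0; 3 0 0 0; 2 0 0 0; 2 0 0 0"

```text
clock: 6.28
position: [0.5591, 0.0179, 0.0079]
ee_rot: [-1.573, -0.009, -0.184]
contact_force: [-12.4, 1.3, 8.4]
opening: 0.0
```

```bash
python3 st.py
```

```text
jig [-25.5   0.6] z 0.007853326577969028 F jig [-12.42784129  -1.02608019] 8.384931964256346 yaw [-1.57257825 -0.00924606 -0.18406052] 6.275
```

Force rose to 12 N at x=-25.5, right where the stop was predicted. I'll hold briefly, back off, and look.

>>> send_rows --increments "0.5 0 0 0; 0 0 0 0; -8 0 0 0; -20 0 0 0; 0 0 0 0"

```text
clock: 6.9
position: [0.5309, 0.0231, 0.0079]
ee_rot: [-1.573, -0.01, -0.184]
contact_force: [0.2, -0.1, -0.5]
opening: 0.0001
```

```bash
python3 st.py
python3 - <<'E'
from h import *
cam=wcam(); np.savez('w5.npz',o=cam[0],R=cam[1]); save('wrist','w5.png')
a=cv2.imread('pics/w5.png')[100:400,0:400]
save('side','d5.png');b=cv2.imread('pics/d5.png')[185:255,255:345]
cv2.imwrite('pics/z7.png',np.hstack([a,cv2.resize(b,(390,300),interpolation=cv2.INTER_CUBIC)]))
E
```

```text
jig [-54.1   0.6] z 0.007939022313697294 F jig [ 0.2293994  -0.04978418] -0.4593739607703844 yaw [-1.57252687 -0.00959195 -0.18403927] 6.9
```

View pics/z7.png

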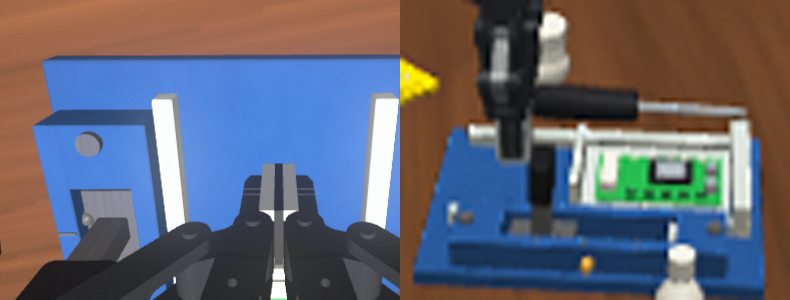

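The side crop shows the carrier's far edge at the stop. Next is the lever; first I'll check where the dropper stands.

Run:
```python
from h import *
cam=load()
print('dropper top',tojig(wonz(cam,118,360,.075))*1000,'side base',tojig(onz('side',319,270,0))*1000,'tray',tojig(wonz(cam,145,255,.016))*1000)
```

```text
dropper top [  50.27247287 -158.78270014] side base [  55.76754906 -169.59669194] tray [ -33.38348819 -142.55091987]
```

>>> send_rows --increments "-20 -20 0 0; 0 -25 0 0; 0 0 -38 0; 0 0 -36 0; 0 0 0 0"

```text
clock: 7.62
position: [0.5011, -0.0484, 0.0561]
ee_rot: [-1.572, -0.016, -0.184]
contact_force: [-1.3, 0.7, -0.1]
opening: 0.0002
```

```bash
python3 st.py
python3 - <<'E'
from h import *
cam=wcam(); np.savez('w6.npz',o=cam[0],R=cam[1]); save('wrist','w6.png')
a=cv2.imread('pics/w6.png')[100:420,100:500]
save('side','d6.png');b=cv2.imread('pics/d6.png')[185:255,255:345]
cv2.imwrite('pics/z8.png',np.hstack([a,cv2.resize(b,(390,320),interpolation=cv2.INTER_CUBIC)]))
E
```

```text
jig [-70.5 -75.1] z 0.05613529060793896 F jig [-1.37002439  0.42578776] -0.10410940924628465 yaw [-1.57248511 -0.01619202 -0.18354132] 7.625
```

View pics/z8.png

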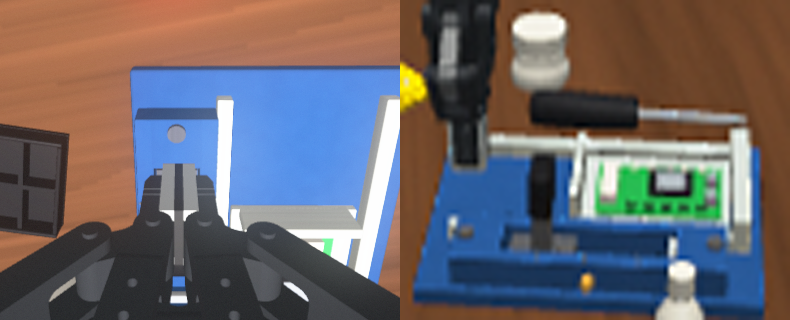

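>>> send_rows --increments "5 10 0 0; 8 2 0 0; 5 0 0 0; 5 0 0 0; 4 0 0 0"

```text
clock: 8.35
position: [0.5299, -0.0494, 0.0426]
ee_rot: [-1.572, -0.014, -0.178]
contact_force: [-2.3, -0.8, 0.3]
opening: 0.0
```

```bash
python3 st.py
```

```text
jig [-42.  -70.9] z 0.04258807757835952 F jig [-2.09996978 -1.16796874] 0.3494353932430413 yaw [-1.57166539 -0.01369243 -0.17824786] 8.35
```

>>> send_rows --increments "4 0 -0.5 0; 4 0 -0.5 0; 4 0 -0.5 0; 4 0 -0.5 0"

```text
clock: 8.85
position: [0.5439, -0.0528, 0.0425]
ee_rot: [-1.569, -0.007, -0.178]
contact_force: [-2.6, 2.5, 0.8]
opening: 0.0001
```

```bash
python3 st.py
```

```text
jig [-27.5 -71.7] z 0.042458458936503914 F jig [-2.99555902  1.94972841] 0.8370457499996444 yaw [-1.56945138 -0.00681862 -0.1775582 ] 8.85
```

>>> send_rows --increments "4 0 -0.5 0; 4 0 -0.5 0; 4 0 -0.5 0; 4 0 -0.5 0; 4 0 0 0; 4 0 0 0"

```text
clock: 9.6
position: [0.5671, -0.0588, 0.0423]
ee_rot: [-1.569, -0.002, -0.177]
contact_force: [-2.1, 0.8, -0.4]
opening: 0.0004
```

```bash
python3 st.py
```

```text
jig [ -3.7 -73.3] z 0.04233885072711625 F jig [-2.21101353  0.42973249] -0.4391412939046102 yaw [-1.56873863 -0.00184572 -0.17737321] 9.6
```

>>> send_rows --increments "4 0 0 0; 4 0 0 0; 3 0 0 0; 2 0 0 0"

```text
clock: 10.1
position: [0.579, -0.0609, 0.0423]
ee_rot: [-1.569, 0.004, -0.177]
contact_force: [-2.2, 0.6, -0.7]
opening: 0.0001
```

```bash
python3 st.py
```

```text
jig [  8.4 -73.3] z 0.04227348295234351 F jig [-2.2151376   0.15246093] -0.7062014904156303 yaw [-1.56888919  0.00382724 -0.17737359] 10.1
```

>>> send_rows --increments "2 0 0 0; 2 0 0 0; 2 0 0 0"

```text
clock: 10.48
position: [0.5835, -0.062, 0.0424]
ee_rot: [-1.569, 0.009, -0.178]
contact_force: [-17.0, 3.7, 9.0]
opening: 0.0
```

```bash
python3 st.py
```

```text
jig [ 13.  -73.5] z 0.042352397818503286 F jig [-17.36686723   0.58772701] 8.999663356132928 yaw [-1.56935916  0.00903893 -0.17754293] 10.475
```

17 N at x=13 mm is well above any hump, and 12–13 mm is where I expected the second stop. One more nudge, then retreat and look.

>>> send_rows --increments "2 0 0 0; 0 0 0 0; -8 0 0 0; -25 0 0 0; 0 -60 0 0; 0 -60 0 0; -30 -20 0 0; 0 0 0 0"

```text
clock: 11.48
position: [0.5195, -0.0512, 0.1861]
ee_rot: [-1.57, 0.016, -0.178]
contact_force: [-0.2, -0.1, 0.0]
opening: 0.0004
```

```bash
python3 st.py
python3 - <<'E'
from h import *
cam=wcam(); np.savez('w7.npz',o=cam[0],R=cam[1]); save('wrist','w7.png')
a=cv2.imread('pics/w7.png')
save('side','d7.png');b=cv2.imread('pics/d7.png')[185:255,255:345]
cv2.imwrite('pics/z9.png',np.hstack([a,cv2.resize(b,(240,420),interpolation=cv2.INTER_CUBIC)]))
cv2.imwrite('pics/z10.png',cv2.resize(b,(720,560),interpolation=cv2.INTER_CUBIC))
o,Rj,_,_=jigorg()
for x in(-.002,.02,.026,.03): print(x,proj('side',[*(o+Rj@np.array([x,-.075])),.082]))
E
```

```text
jig [-51.9 -74.6] z 0.1861383210881419 F jig [-0.15200434 -0.15325484] 0.0010416138860594448 yaw [-1.57033081  0.01619341 -0.17799631] 11.475
-0.002 (np.float64(297.97285415288275), np.float64(219.6797096051146))
0.02 (np.float64(306.6363155735087), np.float64(220.02093708742487))
0.026 (np.float64(309.00677153515034), np.float64(220.114302161781))
0.03 (np.float64(310.5889141765182), np.float64(220.17661796420202))
```

View pics/w7.png

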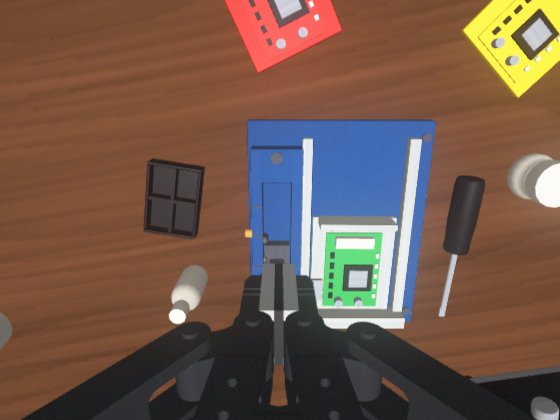

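View pics/z10.png

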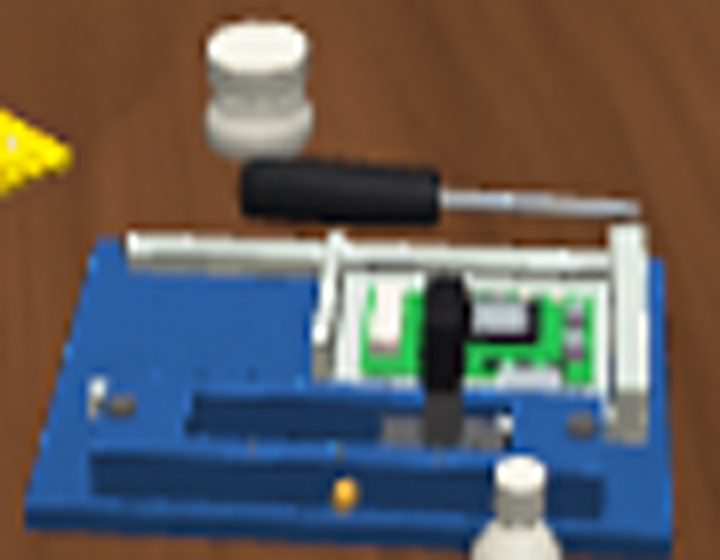

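The side crop shows the lever at its far end, at pixel column ≈311 against 310.6 predicted for the second stop. The tongue is over the board edge. I'll do a quick numeric check of the lip.

Run:
```python
from h import *
z=np.load('w7.npz'); cam=(z['o'],z['R']); g=cv2.cvtColor(cv2.imread('pics/w7.png'),cv2.COLOR_BGR2GRAY)
print(g[212:242,350], g[300:330,330])
print('edge',tojig(wonz(cam,350,121,.012))*1000)
for r in (216.5,218): print('foot',tojig(wonz(cam,350,r,.012))*1000)
for r in (229,230,231): print('top',r,tojig(wonz(cam,350,r,.038))*1000)
```

```text
[111 113 111 116 125 130 130 132 129 129 129 130 146 216 237 237 238 239
 235 236 190 159 175 174 157 143 198 248 253 253] [168 169 171 169 169 194 227 239 199 132 125 125 125 125 124 126 126 124
 209 238 240 240 236 233 232 236 238 187  85  51]
edge [-103.50763906   -9.956723  ]
foot [-13.22442321  -4.23814167]
foot [-11.68590457  -4.14069118]
top 229 [-10.37458124  -8.85481843]
top 230 [-9.40690865 -8.79352559]
top 231 [-8.43752171 -8.73212417]
```

The lip face measures x≈-14 to -15 mm (home is -15), so I'm handing the job in.

Run:
```python
from h import *
print(env.read_state()['contact_force']); print(workorder.finish_job())
```

```text
[-0.07888483 -0.33871447  0.16525794]
the job is handed in; nothing more can be done
None
```

The carrier is home against the back stop and the clamp lever is at its second stop. I handed the job in at about 11.6 s; no verdict was reported.

- **Carrier:** I pushed it by the lip with shut fingertips until the force rose to about 12 N at the stop. Afterwards the lip face measured x ≈ -14 to -15 mm in the jig's frame, against -15 for home.
- **Lever:** I pushed it past the first click until the force rose to about 17 N at the predicted second stop. In the side view it stands at x ≈ 31 mm against a nominal 30, with the tongue over the board edge.
- **Clearance:** I then drew the arm up and back; the contact force read about zero. The wrist view showed the chip tray, dropper, jar and screwdriver where they had been. The solder frame, paste cup and brush were not checked again, but the arm did not go near them once the jig work began.

**What disagreed:**
- **Missed first pass:** The first push at the lip went over it without moving the carrier. The real fingertips sat about 15 mm above the reported TCP, so I backed out and came in lower.
- **Calibration:** The jig's plate width measured 166 mm against 170, so the positions above are good to about 1–2 mm.

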